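# Case the bearing sleeve and click the lid shut

## Robot

A 7-joint arm with a two-finger parallel gripper is mounted at the origin on the work surface. World frame = base frame: x ahead of the robot, y to its left, z up, the work surface at z = 0. Lengths are in m, angles in rad, forces in N, time in s.
With the tool pointing down it reaches from about 0.4 to 0.75 m from the base axis. Payload 19.5 kg.
Tool frame: the origin (TCP) lies between the finger pads; the fingertips stand 14 mm ahead of it and the grasp point (between the pads) lies 5 mm behind it (bot.tip_reach is the distance from the TCP to the fingertips, in m); z points along the fingers, y is the direction in which the jaws open and shut (so a half turn about z gives the same grasp; the last joint's range is limited). The gripper opens to 85 mm and grips with 20 to 120 N. Pads are 22 mm wide; open, the fingers measure 114 mm over their backs; the gripper's body (76 mm by 85 mm) begins 54 mm behind the grasp point. The pads swing forward as they close: fully open they stand 13 mm farther back than shut.
Start: joints at [1.13, 0.707, -0.028, 1.485, 0.022, 0.951, -0.075], TCP at [0.223, -0.53, 0.245] pointing down, gripper open.
Joint ranges: [-2.71, 2.71], [-0.32, 2.16], [-1.57, 1.52], [0, 2.45], [-1.46, 4.6], [0, 2.02], [-2.83, 2.83]. Speed limits (rad/s): [1.89, 1.89, 2.57, 2.57, 3.01, 3.01, 3.01].

## Interface

Orientations are given as a unit quaternion [x, y, z, w].
In Python, from station import bot, capture, calibration gives the robot as it stands.
- The arm moves only by the tool jog_arm, never from a script. Its argument "targets" is a list of rows, each an object of numbers: "dx", "dy", "dz": the shift along the tool's x, y, z in mm; "wx", "wy", "wz": the turn, a rotation vector about the tool's x, y, z in rad; "fingers": the closure, from 0 (fully open) to 1 (shut). In form: [{"dx": .., "dy": .., "dz": .., "wx": .., "wy": .., "wz": .., "fingers": ..}, ...]. A call has exactly 10 rows; each row shifts and turns the pose as measured when the row begins, along the tool's axes as they then stand; what a row does not reach is not made up. A row lasts 1/8 s, in which the tool goes at most 62.5 mm and 10.7 degrees, less where a joint would pass 70% of its speed; a pose out of reach is approached as far as the arm can. A call is refused whole if a number of a shift passes 62.5 or a number of a turn 0.188, either way. A call with a gripper value outside its range is refused whole. The fingers move at their own pace and stop on an object; "force" is the grip in N (left out, the last holds). Time passes only in rows, so rows that do not move let the fingers close, or fill a call up. It gives the time, the measured TCP pose, the force and the opening at its end, in the units of the state.
- bot.get_state(): the state, without advancing time (a new reading comes with each control period).
- capture(name): name is "scene" or "top" or "wrist"; returns the picture (400x640x3 uint8, blue, green, red); there is no depth.
- calibration(name): a dict with "fx", "fy", "cx", "cy" (pixels), "extrinsics" (4x4, takes a point from camera to world coordinates). Camera axes: x right, y down, z forward; pixel columns grow to the right and rows downward; lengths in m; the calibration is good to about 2 mm. A picture is of the moment at which its call begins: read the wrist's pose just before it. calibration takes no time and is no camera call; for the wrist camera it gives the pose at the moment of the call.
- bot.sign_off(): hands the job in, once; it reports no verdict.
The state is a dict: "t": time; "joints": joint angles; "joint_vel": joint speeds; "joint_torque": joint torques, N m; "tool_pos": TCP position; "tool_rot": TCP orientation; "force": force on the tool from outside, world axes, zero at the start; "wrist_torque": the same for the moment, N m; "finger_gap": finger opening in m.
Only numpy, scipy, OpenCV 4.12 (cv2) and the standard library are available. Lean on these libraries where they do the work, as an engineer would, in place of code of your own. Each camera call takes 0.05 s, during which the arm holds its last target. There are 200 camera calls.

## Task

Put the loose steel bearing sleeve upright into the round pocket of its hard case, swing the lid shut, and press the lid's free edge down past the spring catch until it clicks and stays shut by itself. Use firm but measured pressure: never push the lid with more than 25 N, and leave the turbocharger housing, the screwdriver and the flange ring where they lie.

Things in the scene. Friction and masses are not known exactly. Their poses are not given: they have to be found in the camera images.
- sleeve_center (a point): centre (half-way up) of the bearing sleeve: a plain steel cylinder 30 mm in diameter, 46 mm tall, about 0.13 to 0.25 kg, standing loose and upright on the bench. Hold it near its top: once seated, only its upper 30 mm stand free above the case's insert
- case: grey hard case fixed to the bench, 200 mm long (its x, along the hinge), 150 mm deep (its y), walls 5 mm thick, 52 mm high, open on top. Origin: centre of its underside, at bench level; z up. Hinge along the +y side; the spring catch stands outside the middle of the -y side, out to y = -107 mm. Inside lies a light grey insert, its flat top 26 mm above the bench, with one round pocket
- pocket (a point): centre of the pocket's floor, 10 mm above the bench; axes as case. The pocket is a round hole 36 mm in diameter and 16 mm deep in the insert. From its centre it is 60 to 95 mm to the case's inner walls
- lid_hinge (a point): middle of the lid's hinge line, at case x 0, y +75, z 63 mm; axes as case. The lid is a flat grey plate 204 mm long (along the hinge), 166 mm from hinge to free edge, 6 mm thick; its underside passes through the hinge line. The stiff hinge (0.2 N m) holds the lid at any angle
- lid (a joint): lid angle, rad: 0 is level (nominally shut), pi/2 upright, growing as it opens, to 2.05. Starts open, leaning back past upright. Closing, it meets two lifting spring pins at 0.14, the catch at 0.03 to 0.1, and clicks somewhere between -0.04 and 0.04: catch and stops sit up to 6 mm high or low, not readable from poses, to be felt. Let go unclicked, it springs back to about 0.14
- lid_edge (a point): point to press: on the lid's outer (top) face, mid-length, 157 mm from the hinge, 9 mm in from the free edge, above the catch; moves with the lid; z is the face's outward normal, y points to the hinge. Pressed here the force peaks at 11 to 13 N on the catch, sags to about 6 N, clicks about 5 mm below the peak, then climbs some 6 N per mm on rubber stops: climbing past 16 N means clicked
- turbo_housing: bystander: aluminium turbocharger housing, about 140 mm across and 72 mm high; origin at the centre of its underside
- screwdriver: bystander: screwdriver lying on the bench, about 200 mm long; origin at its middle, x along it
- flange_ring: bystander: flat dark steel ring, 100 mm outside diameter, 5 mm thick; origin at the centre of its underside
Things that resemble listed ones, but are neither listed nor needed, are in the scene too. Of the things that look like the part that bears sleeve_center, take the one that is farthest to the robot's left at the start.

How it is judged:
By the outcome, as a careful person would: the job done as asked, in the order asked, and still so for the second after the job is handed in, with the robot touching nothing.
It also fails if it takes over 62 s, if anything falls off the work surface, if the arm or the gripper's body presses on something with over 40 N, if the wrist force passes 120 N, or if a joint passes its speed limit or range.

## Working session

There is one attempt and no reset: what is moved stays moved. The work goes in short steps, Python scripts to look and compute and a tool call to move; the robot and the scene stay as the last step left them, time stands still between calls to the robot, and variables do not carry over. Pictures are saved under pics/ and viewed, about 8 in all and at most 12, crops included, and the job is handed in when it is done.

Besides the shell and the picture viewer there is one more tool, called after "Call:" by a JSON object that holds its "method" and its "body", one argument or row to a line. jog_arm: Moves the arm, as the interface text tells. Its arguments: {"type":"object","properties":{"targets":{"type":"array"},"force":{"type":"number"}},"required":["targets"]}

```bash
mkdir -p pics; ls; python3 - <<'E'
from station import bot,capture,calibration
import cv2,numpy as np
s=bot.get_state(); print(s)
for n in("scene","top"):
    im=capture(n); cv2.imwrite(f"pics/{n}0.png",im)
    c=calibration(n); print(n,c['fx'],c['fy'],c['cx'],c['cy']); print(np.round(c['extrinsics'],3))
E
```

```text
pics
{'t': 0.0, 'joints': array([ 1.13031807,  0.70709931, -0.02759471,  1.48497972,  0.02199481,
        0.95090373, -0.07550976]), 'joint_vel': array([-0.00071235, -0.00118264, -0.00302508,  0.00031001,  0.00104127,
       -0.00094949,  0.00059753]), 'joint_torque': array([ 2.83560374e-03, -8.83211946e+01,  1.23528276e+00, -2.36166716e+01,
        1.71178387e-02,  6.35866629e-03, -1.90666074e-04]), 'tool_pos': array([ 0.22316524, -0.52966372,  0.24483431]), 'tool_rot': array([ 9.80190579e-01,  1.98055883e-01, -1.29737218e-04, -5.28164449e-04]), 'force': array([ 0.01083059, -0.47445596, -0.15681735]), 'wrist_torque': array([-0.00562914, -0.00302303,  0.00545178]), 'finger_gap': 0.08559979583302516}
scene 422.9475644219892 422.9475644219892 314.55163978816097 197.50362022155738
[[-4.910e-01  5.310e-01 -6.910e-01  1.369e+00]
 [ 8.710e-01  2.970e-01 -3.900e-01  4.710e-01]
 [-1.000e-03 -7.940e-01 -6.080e-01  8.420e-01]
 [ 0.000e+00  0.000e+00  0.000e+00  1.000e+00]]
top 389.46878388419645 389.46878388419645 317.91204798140296 198.9497254893951
[[-0.006 -0.989  0.145  0.358]
 [-1.     0.008  0.012 -0.023]
 [-0.013 -0.144 -0.989  0.962]
 [ 0.     0.     0.     1.   ]]
```

View pics/scene0.png

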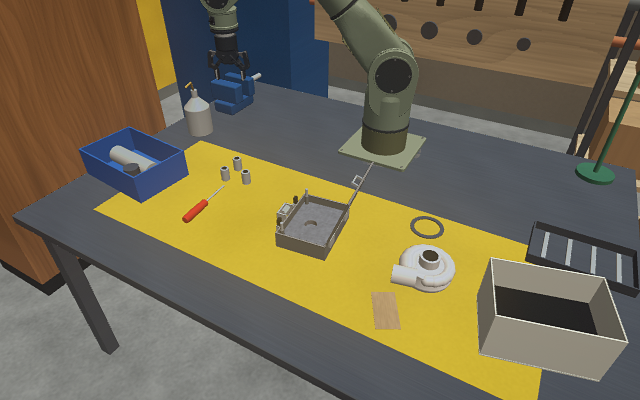

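View pics/top0.png

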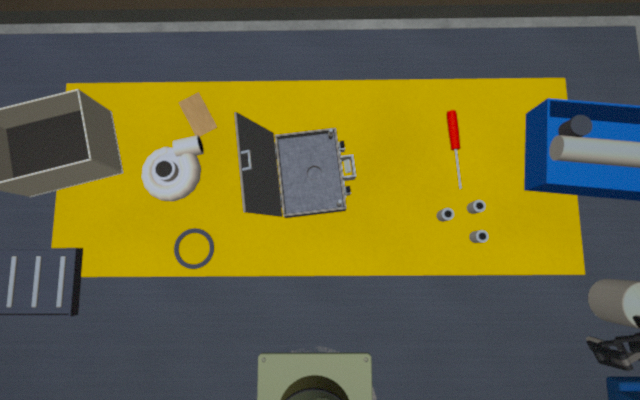

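The scene view shows the open case with its catch to the left and the lid leaning back to the right. The top view has the case at about (313,172), the pocket at (314,172), and three sleeve-like parts at (446,214), (478,206) and (481,237). The robot's left is +y, which is toward smaller columns, so the wanted sleeve should be the one at (446,214). Next I'll enlarge the top view and measure.

```bash
cat > h.py <<'E'
import cv2,numpy as np
from station import bot,capture,calibration
from scipy.spatial.transform import Rotation as R
def ray(c,uv):
    T=np.array(c['extrinsics']); d=T[:3,:3]@[(uv[0]-c['cx'])/c['fx'],(uv[1]-c['cy'])/c['fy'],1]
    return T[:3,3],d
def onz(c,uv,z):
    o,d=ray(c,uv); return o+d*(z-o[2])/d[2]
def proj(c,p):
    T=np.linalg.inv(np.array(c['extrinsics'])); q=T[:3,:3]@p+T[:3,3]
    return np.array([c['fx']*q[0]/q[2]+c['cx'],c['fy']*q[1]/q[2]+c['cy']])
E
python3 - <<'E'
from h import *
im=cv2.imread('pics/top0.png'); c=calibration('top')
for uv in((446,213),(478,205),(481,236)): print(uv,np.round(onz(c,uv,0.046),4))
print('pocket',onz(c,(314,171),0.026).round(4))
a=cv2.resize(im[100:230,225:365],None,fx=4,fy=4,interpolation=cv2.INTER_CUBIC)
b=cv2.resize(im[190:255,430:500],None,fx=4,fy=4,interpolation=cv2.INTER_CUBIC)
b=cv2.copyMakeBorder(b,0,a.shape[0]-b.shape[0],0,0,cv2.BORDER_CONSTANT)
o=np.hstack([a,b])[:,:800]; print(o.shape); cv2.imwrite('pics/topcrop.png',o)
E
```

```text
(446, 213) [ 0.4559 -0.3134  0.046 ]
(478, 205) [ 0.4743 -0.3896  0.046 ]
(481, 236) [ 0.4014 -0.3918  0.046 ]
pocket [ 0.564  -0.0026  0.026 ]
(520, 800, 3)
```

View pics/topcrop.png

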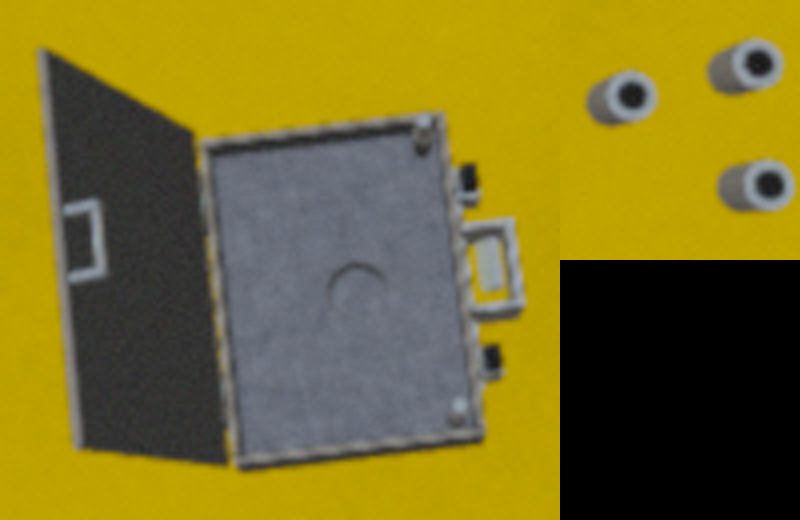

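The crop gives case rim corners (z = 52 mm) at crop pixels (202,141), (443,114), (483,438) and (238,467). The pocket arc is centred near (358,292), and the target sleeve's top is at (631,96).

```bash
python3 - <<'E'
from h import *
c=calibration('top')
f=lambda u,v:(225+(u-1.5)/4,100+(v-1.5)/4)
P=[onz(c,f(*p),0.052) for p in((202,141),(443,114),(483,438),(238,467))]
for p in P: print(p.round(4))
n=lambda i,j:np.linalg.norm(P[i]-P[j]).round(4)
print(n(0,1),n(1,2),n(2,3),n(3,0)); print('ctr',np.mean(P,0).round(4))
ex=(P[0]+P[1]-P[2]-P[3]);print('x-axis yaw',np.degrees(np.arctan2(ex[1],ex[0])))
ey=(P[0]+P[3]-P[2]-P[1]);print('y-axis yaw',np.degrees(np.arctan2(ey[1],ey[0])))
print('pocket',onz(c,f(358,292),0.026).round(4))
g=lambda u,v:(430+(u-560-1.5)/4,190+(v-1.5)/4)
for p in((631,96),(758,64),(769,186)): print(onz(c,g(*p),0.046).round(4))
W=calibration('wrist'); s=bot.get_state(); r=R.from_quat(s['tool_rot']).as_matrix()
print('wristcam', W['fx'],W['cx'],W['cy']); T=np.array(W['extrinsics']); print((r.T@(T[:3,3]-s['tool_pos'])).round(4),(r.T@T[:3,:3]).round(3))
# sanity scene
c2=calibration('scene'); print(proj(c2,onz(c,g(631,96),0.046)), proj(c2,onz(c,f(358,292),0.026)))
E
```

```text
[0.6485 0.0907 0.052 ]
[ 0.664  -0.0554  0.052 ]
[ 0.4661 -0.0765  0.052 ]
[0.4501 0.0675 0.052 ]
0.1469 0.199 0.1449 0.1998
ctr [0.5572 0.0066 0.052 ]
x-axis yaw 6.354578702268754
y-axis yaw 96.19887556184487
pocket [ 0.56   -0.0029  0.026 ]
[ 0.4544 -0.3165  0.046 ]
[ 0.4728 -0.3921  0.046 ]
[ 0.4011 -0.3938  0.046 ]
wristcam 330.67611499241167 321.34589015369176 199.4739641714384
[ 0.0714 -0.0003 -0.1286] [[-0.001 -0.96  -0.279]
 [ 1.    -0.    -0.001]
 [ 0.001 -0.279  0.96 ]]
[244.50596766 171.3541212 ] [309.69349672 223.81676227]
```

```bash
cat >> h.py <<'E'
def plan(pos,yaw=None,n=10,tilt=None):
    """print n rows moving to world pos (m), tool-y yaw (deg), tool pointing down"""
    s=bot.get_state(); p=np.array(s['tool_pos']); r=R.from_quat(s['tool_rot'])
    if yaw is None: q=r
    else:
        a=np.radians(yaw); y=np.array([np.cos(a),np.sin(a),0]); z=np.array([0,0,-1.]); q=R.from_matrix(np.c_[np.cross(y,z),y,z])
    w=(r.inv()*q).as_rotvec(); d=(np.array(pos)-p)/n
    print('from',p.round(4),'err rot',w.round(3))
    for i in range(n):
        ri=r*R.from_rotvec(w*i/n); print((ri.inv().apply(d)*1000).round(1),(w/n).round(3))
E
python3 -c "
from h import *
plan((0.4544,-0.3165,0.16),6.3,9)"
```

```text
from [ 0.2232 -0.5297  0.2449] err rot [-1.000e-03 -1.000e-03 -1.282e+00]
[ 32.9 -11.8   9.4] [-0.    -0.    -0.142]
[34.2 -7.1  9.4] [-0.    -0.    -0.142]
[34.9 -2.1  9.4] [-0.    -0.    -0.142]
[34.8  2.8  9.4] [-0.    -0.    -0.142]
[34.1  7.8  9.4] [-0.    -0.    -0.142]
[32.6 12.5  9.4] [-0.    -0.    -0.142]
[30.5 17.   9.4] [-0.    -0.    -0.142]
[27.8 21.2  9.4] [-0.    -0.    -0.142]
[24.5 24.9  9.4] [-0.    -0.    -0.142]
```

Call:
{"method": "jog_arm", "body": {
  "targets": [
    {"dx":33,"dy":-12,"dz":9,"wx":0,"wy":0,"wz":-0.142,"fingers":0},
    {"dx":34,"dy":-7,"dz":9,"wx":0,"wy":0,"wz":-0.142,"fingers":0},
    {"dx":35,"dy":-2,"dz":9,"wx":0,"wy":0,"wz":-0.142,"fingers":0},
    {"dx":35,"dy":3,"dz":9,"wx":0,"wy":0,"wz":-0.142,"fingers":0},
    {"dx":34,"dy":8,"dz":9,"wx":0,"wy":0,"wz":-0.142,"fingers":0},
    {"dx":33,"dy":12,"dz":9,"wx":0,"wy":0,"wz":-0.142,"fingers":0},
    {"dx":30,"dy":17,"dz":9,"wx":0,"wy":0,"wz":-0.142,"fingers":0},
    {"dx":28,"dy":21,"dz":9,"wx":0,"wy":0,"wz":-0.142,"fingers":0},
    {"dx":25,"dy":25,"dz":9,"wx":0,"wy":0,"wz":-0.142,"fingers":0},
    {"dx":0,"dy":0,"dz":0,"wx":0,"wy":0,"wz":0,"fingers":0}
  ]
}}

```text
t: 1.35
tool_pos: [0.4571, -0.3048, 0.159]
tool_rot: [0.653, 0.757, 0.0, -0.002]
force: [-0.8, -0.4, -0.1]
finger_gap: 0.0855
```

```bash
python3 -c "
from h import *
c=calibration('wrist');im=capture('wrist');cv2.imwrite('pics/w1.png',im)
print(proj(c,np.array([.4544,-.3165,.046])))
plan((0.4544,-0.3165,0.10),6.3,5)"
```

```text
[315.66770922 215.46775581]
from [ 0.456  -0.3062  0.1593] err rot [-0.003 -0.003  0.034]
[-2.  -0.6 11.9] [-0.001 -0.001  0.007]
[-2.  -0.6 11.9] [-0.001 -0.001  0.007]
[-2.  -0.6 11.9] [-0.001 -0.001  0.007]
[-2.  -0.6 11.9] [-0.001 -0.001  0.007]
[-2.  -0.6 11.9] [-0.001 -0.001  0.007]
```

View pics/w1.png

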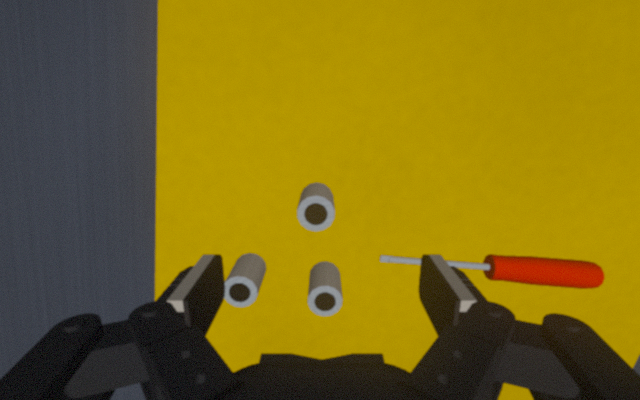

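The wrist view puts the target sleeve's top at (316,213), against a prediction of (316,215). The two lookalikes are at (240,290) and (324,300), and the screwdriver tip at (383,259). I'll refine the position from the hole.

```bash
python3 -c "
from h import *
c=calibration('wrist');im=cv2.imread('pics/w1.png')
g=cv2.cvtColor(im,cv2.COLOR_BGR2GRAY); h=cv2.cvtColor(im,cv2.COLOR_BGR2HSV)
roi=np.zeros_like(g);roi[170:240,280:350]=255
m=((g<95)&(roi>0)).astype(np.uint8)
n,l,st,ce=cv2.connectedComponentsWithStats(m); print(st[1:],ce[1:])
k=1+np.argmax(st[1:,4]); print(onz(c,ce[k],.046))
m=((h[...,1]<90)&(g>150)&(roi>0)).astype(np.uint8)
cs,_=cv2.findContours(m,0,1);e=cv2.fitEllipse(max(cs,key=cv2.contourArea));print(e,onz(c,e[0],.046))
print(onz(c,(383,259),0.003), onz(c,(600,275),.01))
plan((0.455,-0.315,0.08),6.3,5)"
```

```text
[[312 185   1   1   1]
 [300 186  10  16  60]
 [305 204  22  21 366]] [[312.         185.        ]
 [304.55       192.86666667]
 [315.39344262 213.74590164]]
[ 0.45286353 -0.31678853  0.046     ]
((329.5784606933594, 219.78404235839844), (3.544267416000366, 4.895995140075684), 53.5912971496582) [ 0.46443395 -0.32009936  0.046     ]
[ 0.52352069 -0.36668296  0.003     ] [ 0.7254917  -0.35045321  0.01      ]
from [ 0.456  -0.3062  0.1593] err rot [-0.003 -0.003  0.034]
[-1.8 -0.4 15.9] [-0.001 -0.001  0.007]
[-1.7 -0.4 15.9] [-0.001 -0.001  0.007]
[-1.7 -0.4 15.9] [-0.001 -0.001  0.007]
[-1.7 -0.4 15.9] [-0.001 -0.001  0.007]
[-1.7 -0.4 15.9] [-0.001 -0.001  0.007]
```

```bash
python3 -c "
from h import *
plan((0.4537,-0.3167,0.036),6.3,8)"
```

```text
from [ 0.456  -0.3062  0.1593] err rot [-0.003 -0.003  0.034]
[-1.3 -0.4 15.4] [-0.    -0.     0.004]
[-1.3 -0.4 15.4] [-0.    -0.     0.004]
[-1.3 -0.4 15.4] [-0.    -0.     0.004]
[-1.3 -0.4 15.4] [-0.    -0.     0.004]
[-1.3 -0.4 15.4] [-0.    -0.     0.004]
[-1.3 -0.4 15.4] [-0.    -0.     0.004]
[-1.3 -0.4 15.4] [-0.    -0.     0.004]
[-1.3 -0.4 15.4] [-0.    -0.     0.004]
```

Call:
{"method": "jog_arm", "body": {
  "targets": [
    {"dx":-5,"dy":-1.5,"dz":14,"wz":0.017,"fingers":0.4},
    {"dx":-5,"dy":-1.5,"dz":14,"wz":0.017,"fingers":0.4},
    {"dx":-0.5,"dy":0,"dz":14,"fingers":0.4},
    {"dz":14,"fingers":0.4},
    {"dz":14,"fingers":0.4},
    {"dz":10,"fingers":0.4},
    {"dz":5,"fingers":0.4},
    {"dz":0,"fingers":0.4},
    {"dz":0,"fingers":0.4},
    {"dz":0,"fingers":0.4}
  ]
}}

```text
invalid input
```

```bash
python3 -c "
from h import *
c=calibration('wrist');im=capture('wrist');cv2.imwrite('pics/w2.png',im)
print(bot.get_state()['finger_gap'],proj(c,np.array([.4537,-.3167,.046])))
plan((0.4537,-0.3167,0.035),6.3,4)"
```

```text
0.08537456891501075 [316.4827759  213.78562127]
from [ 0.4554 -0.3072  0.1596] err rot [-0.003 -0.002  0.031]
[-2.4 -0.7 31.1] [-0.001 -0.001  0.008]
[-2.3 -0.7 31.1] [-0.001 -0.001  0.008]
[-2.3 -0.7 31.1] [-0.001 -0.001  0.008]
[-2.3 -0.7 31.1] [-0.001 -0.001  0.008]
```

View pics/w2.png

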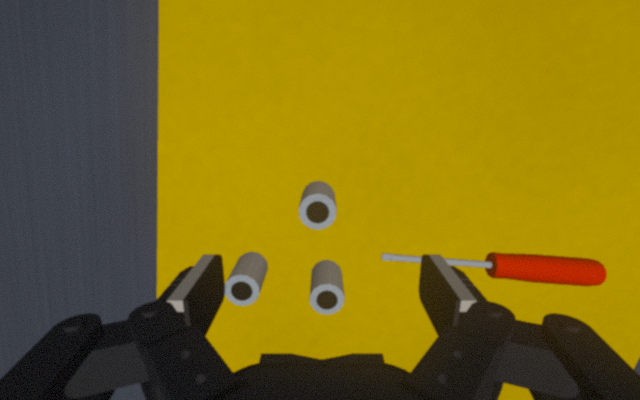

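The call was refused because every row needs all its fields, so nothing moved. The view is unchanged, with the sleeve at (317,212). I'll send it again with full rows.

Call:
{"method": "jog_arm", "body": {
  "targets": [
    {"dx":-5,"dy":-1.5,"dz":14,"wx":0,"wy":0,"wz":0.017,"fingers":0.4},
    {"dx":-4,"dy":-1.5,"dz":14,"wx":0,"wy":0,"wz":0.017,"fingers":0.4},
    {"dx":0,"dy":0,"dz":14,"wx":0,"wy":0,"wz":0,"fingers":0.4},
    {"dx":0,"dy":0,"dz":14,"wx":0,"wy":0,"wz":0,"fingers":0.4},
    {"dx":0,"dy":0,"dz":12,"wx":0,"wy":0,"wz":0,"fingers":0.4},
    {"dx":0,"dy":0,"dz":8,"wx":0,"wy":0,"wz":0,"fingers":0.4},
    {"dx":0,"dy":0,"dz":4,"wx":0,"wy":0,"wz":0,"fingers":0.4},
    {"dx":0,"dy":0,"dz":0,"wx":0,"wy":0,"wz":0,"fingers":0.4},
    {"dx":0,"dy":0,"dz":0,"wx":0,"wy":0,"wz":0,"fingers":0.4},
    {"dx":0,"dy":0,"dz":0,"wx":0,"wy":0,"wz":0,"fingers":0.4}
  ]
}}

```text
t: 2.7
tool_pos: [0.4515, -0.3191, 0.0741]
tool_rot: [0.671, 0.741, -0.001, -0.002]
force: [-0.1, -0.4, -0.7]
finger_gap: 0.0515
```

```bash
python3 -c "
from h import *
c=calibration('wrist');im=capture('wrist');cv2.imwrite('pics/w3.png',im)
print(bot.get_state()['finger_gap'],proj(c,np.array([.4535,-.316,.046])))
g=cv2.cvtColor(im,cv2.COLOR_BGR2GRAY);roi=np.zeros_like(g);roi[130:330,230:400]=1
n,l,st,ce=cv2.connectedComponentsWithStats(((g<80)&(roi>0)).astype(np.uint8))
for i in range(1,n):
  if st[i,4]>100: print(st[i],ce[i],onz(c,ce[i],.046))
plan((0.4535,-0.316,0.035),6.3,4)"
```

```text
0.05129061375706952 [325.67607712 242.66589877]
[310 226  34  31 820] [326.67560976 241.09756098] [ 0.45392061 -0.31508412  0.046     ]
[ 230  245   37   85 1898] [249.20021075 294.91253952] [ 0.41559716 -0.35043491  0.046     ]
[ 377  245   23   85 1320] [388.33712121 288.44621212] [ 0.48955582 -0.33900581  0.046     ]
[230 256  13  27 173] [234.33526012 265.61849711] [ 0.40716864 -0.33374583  0.046     ]
[322 304   9  26 142] [325.21126761 318.29577465] [ 0.45785147 -0.36086955  0.046     ]
from [ 0.4515 -0.3191  0.074 ] err rot [-0.004 -0.001 -0.011]
[0.7 0.6 9.8] [-0.001 -0.    -0.003]
[0.7 0.6 9.8] [-0.001 -0.    -0.003]
[0.7 0.6 9.8] [-0.001 -0.    -0.003]
[0.7 0.6 9.8] [-0.001 -0.    -0.003]
```

Call:
{"method": "jog_arm", "body": {
  "targets": [
    {"dx":2,"dy":2,"dz":5,"wx":0,"wy":0,"wz":-0.01,"fingers":0.4},
    {"dx":1.5,"dy":1,"dz":8,"wx":0,"wy":0,"wz":0,"fingers":0.4},
    {"dx":0,"dy":0,"dz":8,"wx":0,"wy":0,"wz":0,"fingers":0.4},
    {"dx":0,"dy":0,"dz":8,"wx":0,"wy":0,"wz":0,"fingers":0.4},
    {"dx":0,"dy":0,"dz":6,"wx":0,"wy":0,"wz":0,"fingers":0.4},
    {"dx":0,"dy":0,"dz":3,"wx":0,"wy":0,"wz":0,"fingers":0.4},
    {"dx":0,"dy":0,"dz":0,"wx":0,"wy":0,"wz":0,"fingers":0.4},
    {"dx":0,"dy":0,"dz":0,"wx":0,"wy":0,"wz":0,"fingers":0.4},
    {"dx":0,"dy":0,"dz":0,"wx":0,"wy":0,"wz":0,"fingers":0.4},
    {"dx":0,"dy":0,"dz":0,"wx":0,"wy":0,"wz":0,"fingers":0.4}
  ]
}}

```text
t: 4.0
tool_pos: [0.4542, -0.3151, 0.0334]
tool_rot: [0.667, 0.745, -0.001, -0.002]
force: [-0.1, 0.5, 0.5]
finger_gap: 0.0513
```

```bash
python3 -c "
from h import *
plan((0.4539,-0.3153,0.035),6.3,1)"
```

```text
from [ 0.4542 -0.3151  0.0334] err rot [-0.004 -0.001 -0.   ]
[-0.2 -0.3 -1.6] [-0.004 -0.001 -0.   ]
```

Call:
{"method": "jog_arm", "body": {
  "targets": [
    {"dx":0,"dy":0,"dz":-1.5,"wx":0,"wy":0,"wz":0,"fingers":1},
    {"dx":0,"dy":0,"dz":0,"wx":0,"wy":0,"wz":0,"fingers":1},
    {"dx":0,"dy":0,"dz":0,"wx":0,"wy":0,"wz":0,"fingers":1},
    {"dx":0,"dy":0,"dz":0,"wx":0,"wy":0,"wz":0,"fingers":1},
    {"dx":0,"dy":0,"dz":0,"wx":0,"wy":0,"wz":0,"fingers":1},
    {"dx":0,"dy":0,"dz":0,"wx":0,"wy":0,"wz":0,"fingers":1},
    {"dx":0,"dy":0,"dz":0,"wx":0,"wy":0,"wz":0,"fingers":1},
    {"dx":0,"dy":0,"dz":-2,"wx":0,"wy":0,"wz":0,"fingers":1},
    {"dx":0,"dy":0,"dz":-5,"wx":0,"wy":0,"wz":0,"fingers":1},
    {"dx":0,"dy":0,"dz":-10,"wx":0,"wy":0,"wz":0,"fingers":1}
  ],
  "force": 60
}}

```text
t: 5.25
tool_pos: [0.4541, -0.3149, 0.0529]
tool_rot: [0.667, 0.745, -0.001, -0.002]
force: [-0.4, 0.0, -1.4]
finger_gap: 0.0282
```

```bash
python3 -c "
from h import *
s=bot.get_state();print(s['force'],s['wrist_torque'])
plan((0.545,-0.004,0.135),6.3,9)"
```

```text
[-0.42864822  0.03544642 -1.42794915] [-0.0111034   0.00135951 -0.00682508]
from [ 0.4541 -0.3149  0.0529] err rot [-0.005 -0.002  0.   ]
[33.2 13.8 -9.1] [-0.001 -0.     0.   ]
[33.2 13.8 -9.1] [-0.001 -0.     0.   ]
[33.2 13.8 -9.1] [-0.001 -0.     0.   ]
[33.2 13.8 -9.1] [-0.001 -0.     0.   ]
[33.2 13.8 -9.1] [-0.001 -0.     0.   ]
[33.2 13.8 -9.1] [-0.001 -0.     0.   ]
[33.2 13.8 -9.1] [-0.001 -0.     0.   ]
[33.2 13.8 -9.1] [-0.001 -0.     0.   ]
[33.2 13.8 -9.1] [-0.001 -0.     0.   ]
```

Call:
{"method": "jog_arm", "body": {
  "targets": [
    {"dx":5,"dy":2,"dz":-25,"wx":0,"wy":0,"wz":0,"fingers":1},
    {"dx":20,"dy":7,"dz":-30,"wx":0,"wy":0,"wz":0,"fingers":1},
    {"dx":35,"dy":17,"dz":-20,"wx":0,"wy":0,"wz":0,"fingers":1},
    {"dx":42,"dy":20,"dz":-5,"wx":0,"wy":0,"wz":0,"fingers":1},
    {"dx":42,"dy":20,"dz":0,"wx":0,"wy":0,"wz":0,"fingers":1},
    {"dx":40,"dy":20,"dz":0,"wx":0,"wy":0,"wz":0,"fingers":1},
    {"dx":30,"dy":18,"dz":0,"wx":0,"wy":0,"wz":0,"fingers":1},
    {"dx":15,"dy":12,"dz":0,"wx":0,"wy":0,"wz":0,"fingers":1},
    {"dx":0,"dy":3,"dz":0,"wx":0,"wy":0,"wz":0,"fingers":1},
    {"dx":0,"dy":0,"dz":0,"wx":0,"wy":0,"wz":0,"fingers":1}
  ]
}}

```text
t: 6.5
tool_pos: [0.5505, -0.0695, 0.1419]
tool_rot: [0.668, 0.744, -0.0, 0.0]
force: [-0.6, -0.6, -2.1]
finger_gap: 0.0282
```

```bash
python3 -c "
from h import *
c=calibration('wrist');im=capture('wrist');cv2.imwrite('pics/w4.png',im)
print(proj(c,np.array([.560,-.0029,.026])),bot.get_state()['finger_gap'])
a=np.radians(6.3);ctr=np.array([.5572,.0066,0]);ey=np.array([-np.sin(a),np.cos(a),0])
ct=calibration('top')
for th in np.arange(1.6,2.06,.05):
  e=ctr+ey*(.075-.166*np.cos(th))+[0,0,.063+.166*np.sin(th)]; print(round(th,2),e.round(3),proj(ct,e).round(1))
plan((0.560,-0.0029,0.135),6.3,1)"
```

```text
[343.96761961 112.23762188] 0.028252019218083107
1.6 [0.548 0.086 0.229] [265.9 156.7]
1.65 [0.548 0.094 0.228] [261.7 157.3]
1.7 [0.547 0.102 0.228] [257.6 157.9]
1.75 [0.546 0.111 0.226] [253.5 158.5]
1.8 [0.545 0.119 0.225] [249.5 159.2]
1.85 [0.544 0.127 0.223] [245.6 159.9]
1.9 [0.543 0.134 0.22 ] [241.8 160.7]
1.95 [0.542 0.142 0.217] [238.2 161.5]
2.0 [0.541 0.15  0.214] [234.7 162.4]
2.05 [0.541 0.157 0.21 ] [231.4 163.3]
from [ 0.5504 -0.0696  0.1419] err rot [ 0.     0.001 -0.004]
[65.3 16.6  6.8] [ 0.     0.001 -0.004]
```

View pics/w4.png

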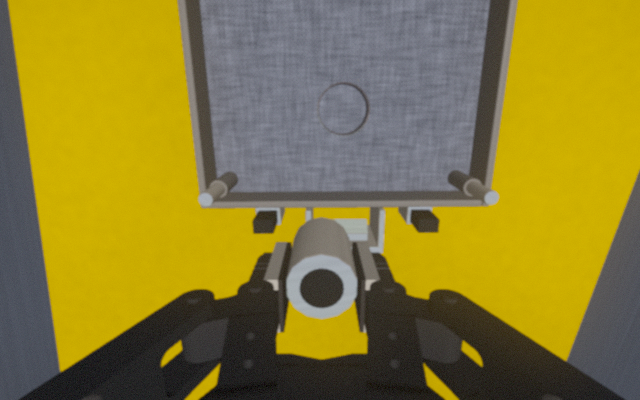

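The wrist view shows the sleeve upright in the jaws with its bore at (322,287). The pocket rim ellipse runs about 318–369 × 82–135, centred near (343.5,108.5). The lid angle from the top view is about 1.92 rad.

```bash
python3 -c "
from h import *
c=calibration('wrist');s=bot.get_state();im=cv2.imread('pics/w4.png')
p=onz(c,(343.5,108.5),.026);print('pocket',p,onz(c,(318,108),.026)-onz(c,(369,108),.026),onz(c,(343,82),.026)-onz(c,(343,135),.026))
g=cv2.cvtColor(im,cv2.COLOR_BGR2GRAY)
roi=np.zeros_like(g);roi[250:320,290:355]=1
n,l,st,ce=cv2.connectedComponentsWithStats(((g<70)&(roi>0)).astype(np.uint8))
for i in range(1,n):
  if st[i,4]>150: print(st[i],ce[i])
z=s['tool_pos'][2]
q=onz(c,(322,287.5),z+.011);r=R.from_quat(s['tool_rot']);print('sleeve top in tool',r.inv().apply(q-s['tool_pos']))
print('left/right rim width',onz(c,(286,287),z+.011)-onz(c,(357,287),z+.011))
# case inner front corners at rim z .052
for uv in((200,207),(495,207)): print(onz(c,uv,.052))
"
```

```text
pocket [ 5.59254221e-01 -4.02983041e-04  2.60000000e-02] [-0.03614685 -0.00383927  0.        ] [-4.51650640e-03  3.61816483e-02  2.77555756e-17]
[ 301  270   42   37 1220] [321.15491803 287.85655738]
sleeve top in tool [ 0.0004796   0.00045141 -0.01100036]
left/right rim width [-0.02834522 -0.00299266  0.        ]
[ 0.46684839 -0.07596653  0.052     ]
[ 0.67015693 -0.05443875  0.052     ]
```

Call:
{"method": "jog_arm", "body": {
  "targets": [
    {"dx":15,"dy":4,"dz":0,"wx":0,"wy":0,"wz":0,"fingers":1},
    {"dx":20,"dy":5,"dz":0,"wx":0,"wy":0,"wz":0,"fingers":1},
    {"dx":18,"dy":4,"dz":0,"wx":0,"wy":0,"wz":0,"fingers":1},
    {"dx":10,"dy":2,"dz":10,"wx":0,"wy":0,"wz":0,"fingers":1},
    {"dx":2,"dy":0,"dz":14,"wx":0,"wy":0,"wz":0,"fingers":1},
    {"dx":0,"dy":0,"dz":14,"wx":0,"wy":0,"wz":0,"fingers":1},
    {"dx":0,"dy":0,"dz":12,"wx":0,"wy":0,"wz":0,"fingers":1},
    {"dx":0,"dy":0,"dz":6,"wx":0,"wy":0,"wz":0,"fingers":1},
    {"dx":0,"dy":0,"dz":0,"wx":0,"wy":0,"wz":0,"fingers":1},
    {"dx":0,"dy":0,"dz":0,"wx":0,"wy":0,"wz":0,"fingers":1}
  ]
}}

```text
t: 7.8
tool_pos: [0.5577, -0.003, 0.081]
tool_rot: [0.67, 0.742, -0.001, 0.0]
force: [0.9, -0.1, -2.5]
finger_gap: 0.028
```

```bash
python3 -c "
from h import *
c=calibration('wrist');im=capture('wrist');cv2.imwrite('pics/w5.png',im)
print(proj(c,np.array([.5595,-.001,.026])),bot.get_state()['finger_gap'])
plan((0.5595,-0.001,0.075),6.3,1)
cv2.imwrite('pics/w5c.png',cv2.resize(im[140:400,200:440],None,fx=2.3,fy=2.3,interpolation=cv2.INTER_CUBIC))"
```

```text
[324.55165369 225.82108405] 0.028269816663692503
from [ 0.5577 -0.003   0.081 ] err rot [-0.002  0.002 -0.008]
[1.8 2.  6. ] [-0.002  0.002 -0.008]
```

View pics/w5c.png

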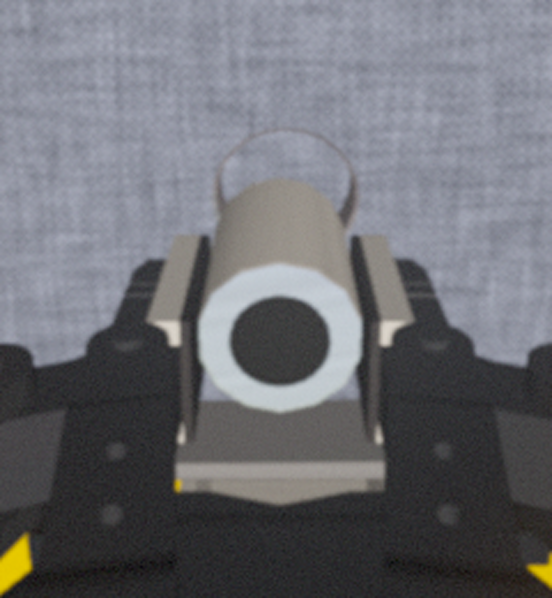

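The pocket rim spans u 294–355 (centre 324.3) and its far edge is at v ≈ 196. The sleeve is just short of centre.

```bash
python3 -c "
from h import *
c=calibration('wrist');s=bot.get_state();r=R.from_quat(s['tool_rot']).as_matrix()
f=onz(c,(324.3,196),.026); p=f-.018*r[:,0]; print(p)
q=onz(c,(200+281/2.3,140+340/2.3),s['tool_pos'][2]+.011); print('sleeve',q)
plan((p[0],p[1],0.045),6.3,1)"
```

```text
[ 0.55929346 -0.00068868  0.02603359]
sleeve [ 0.55816978 -0.00254492  0.09202533]
from [ 0.5577 -0.003   0.081 ] err rot [-0.002  0.002 -0.008]
[ 2.2  1.9 36. ] [-0.002  0.002 -0.008]
```

Call:
{"method": "jog_arm", "body": {
  "targets": [
    {"dx":1.5,"dy":1.2,"dz":0,"wx":0,"wy":0,"wz":-0.008,"fingers":1},
    {"dx":0.5,"dy":0.3,"dz":3,"wx":0,"wy":0,"wz":0,"fingers":1},
    {"dx":0,"dy":0,"dz":5,"wx":0,"wy":0,"wz":0,"fingers":1},
    {"dx":0,"dy":0,"dz":5,"wx":0,"wy":0,"wz":0,"fingers":1},
    {"dx":0,"dy":0,"dz":4,"wx":0,"wy":0,"wz":0,"fingers":1},
    {"dx":0,"dy":0,"dz":0,"wx":0,"wy":0,"wz":0,"fingers":1},
    {"dx":0,"dy":0,"dz":0,"wx":0,"wy":0,"wz":0,"fingers":1},
    {"dx":0,"dy":0,"dz":0,"wx":0,"wy":0,"wz":0,"fingers":1},
    {"dx":0,"dy":0,"dz":0,"wx":0,"wy":0,"wz":0,"fingers":1},
    {"dx":0,"dy":0,"dz":0,"wx":0,"wy":0,"wz":0,"fingers":1}
  ]
}}

```text
t: 9.1
tool_pos: [0.5594, -0.0007, 0.0635]
tool_rot: [0.667, 0.745, -0.001, 0.0]
force: [-0.1, 0.5, -2.6]
finger_gap: 0.0283
```

```bash
python3 -c "
from h import *
plan((.559,-.0011,0.045),6.3,1)"
```

```text
from [ 0.5594 -0.0007  0.0635] err rot [-0.001  0.002  0.   ]
[-0.4 -0.4 18.5] [-0.001  0.002  0.   ]
```

Call:
{"method": "jog_arm", "body": {
  "targets": [
    {"dx":-0.3,"dy":-0.3,"dz":1.5,"wx":0,"wy":0,"wz":0,"fingers":1},
    {"dx":0,"dy":0,"dz":1.5,"wx":0,"wy":0,"wz":0,"fingers":1},
    {"dx":0,"dy":0,"dz":1.5,"wx":0,"wy":0,"wz":0,"fingers":1},
    {"dx":0,"dy":0,"dz":1.5,"wx":0,"wy":0,"wz":0,"fingers":1},
    {"dx":0,"dy":0,"dz":1.5,"wx":0,"wy":0,"wz":0,"fingers":1},
    {"dx":0,"dy":0,"dz":1,"wx":0,"wy":0,"wz":0,"fingers":1},
    {"dx":0,"dy":0,"dz":0,"wx":0,"wy":0,"wz":0,"fingers":1},
    {"dx":0,"dy":0,"dz":0,"wx":0,"wy":0,"wz":0,"fingers":1},
    {"dx":0,"dy":0,"dz":0,"wx":0,"wy":0,"wz":0,"fingers":1},
    {"dx":0,"dy":0,"dz":0,"wx":0,"wy":0,"wz":0,"fingers":1}
  ]
}}

```text
t: 10.35
tool_pos: [0.5591, -0.0011, 0.0544]
tool_rot: [0.667, 0.745, -0.001, 0.0]
force: [0.4, 0.0, -1.7]
finger_gap: 0.0281
```

Free so far, with the bottom at about 19 mm, inside the pocket. Continuing down.

Call:
{"method": "jog_arm", "body": {
  "targets": [
    {"dx":0,"dy":0,"dz":2,"wx":0,"wy":0,"wz":0,"fingers":1},
    {"dx":0,"dy":0,"dz":2,"wx":0,"wy":0,"wz":0,"fingers":1},
    {"dx":0,"dy":0,"dz":2,"wx":0,"wy":0,"wz":0,"fingers":1},
    {"dx":0,"dy":0,"dz":1,"wx":0,"wy":0,"wz":0,"fingers":1},
    {"dx":0,"dy":0,"dz":1,"wx":0,"wy":0,"wz":0,"fingers":1},
    {"dx":0,"dy":0,"dz":0.7,"wx":0,"wy":0,"wz":0,"fingers":1},
    {"dx":0,"dy":0,"dz":0,"wx":0,"wy":0,"wz":0,"fingers":1},
    {"dx":0,"dy":0,"dz":0,"wx":0,"wy":0,"wz":0,"fingers":1},
    {"dx":0,"dy":0,"dz":0,"wx":0,"wy":0,"wz":0,"fingers":1},
    {"dx":0,"dy":0,"dz":0,"wx":0,"wy":0,"wz":0,"fingers":1}
  ]
}}

```text
t: 11.6
tool_pos: [0.5591, -0.0011, 0.0455]
tool_rot: [0.667, 0.745, -0.001, 0.001]
force: [0.0, 0.2, -0.5]
finger_gap: 0.0279
```

Call:
{"method": "jog_arm", "body": {
  "targets": [
    {"dx":0,"dy":0,"dz":0.4,"wx":0,"wy":0,"wz":0,"fingers":1},
    {"dx":0,"dy":0,"dz":0,"wx":0,"wy":0,"wz":0,"fingers":0.5},
    {"dx":0,"dy":0,"dz":0,"wx":0,"wy":0,"wz":0,"fingers":0.4},
    {"dx":0,"dy":0,"dz":0,"wx":0,"wy":0,"wz":0,"fingers":0.4},
    {"dx":0,"dy":0,"dz":0,"wx":0,"wy":0,"wz":0,"fingers":0.4},
    {"dx":0,"dy":0,"dz":0,"wx":0,"wy":0,"wz":0,"fingers":0.4},
    {"dx":0,"dy":0,"dz":-8,"wx":0,"wy":0,"wz":0,"fingers":0.4},
    {"dx":0,"dy":0,"dz":-15,"wx":0,"wy":0,"wz":0,"fingers":0.4},
    {"dx":0,"dy":0,"dz":-25,"wx":0,"wy":0,"wz":0,"fingers":0.4},
    {"dx":0,"dy":0,"dz":-25,"wx":0,"wy":0,"wz":0,"fingers":0.4}
  ]
}}

```text
t: 12.85
tool_pos: [0.5589, -0.0009, 0.122]
tool_rot: [0.667, 0.745, -0.001, 0.0]
force: [1.9, -0.4, 0.2]
finger_gap: 0.0511
```

```bash
python3 -c "
from h import *
im=capture('wrist');cv2.imwrite('pics/w6.png',im)
c=calibration('wrist');print(bot.get_state()['tool_pos'],proj(c,np.array([.5593,-.0007,.056])),bot.get_state()['joints'].round(2))"
```

```text
[ 0.55999904 -0.00090522  0.12499146] [319.62833671 220.10229685] [ 0.05  0.85 -0.21  1.67  0.27  0.64 -0.19]
```

View pics/w6.png

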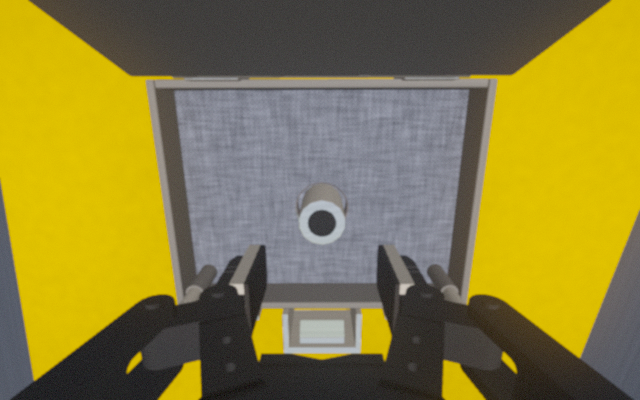

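The sleeve stands upright in the pocket, top at (321,222) against a predicted (320,220). Next I'll raise the arm with the fingers shut and go over behind the lid. The tool's x axis is the case's y axis.

Call:
{"method": "jog_arm", "body": {
  "targets": [
    {"dx":0,"dy":0,"dz":-40,"wx":0,"wy":0,"wz":0,"fingers":1},
    {"dx":0,"dy":0,"dz":-45,"wx":0,"wy":0,"wz":0,"fingers":1},
    {"dx":5,"dy":0,"dz":-45,"wx":0,"wy":0,"wz":0,"fingers":1},
    {"dx":20,"dy":0,"dz":-15,"wx":0,"wy":0,"wz":0,"fingers":1},
    {"dx":35,"dy":-1,"dz":0,"wx":0,"wy":0,"wz":0,"fingers":1},
    {"dx":40,"dy":-1,"dz":0,"wx":0,"wy":0,"wz":0,"fingers":1},
    {"dx":40,"dy":0,"dz":0,"wx":0,"wy":0,"wz":0,"fingers":1},
    {"dx":35,"dy":0,"dz":0,"wx":0,"wy":0,"wz":0,"fingers":1},
    {"dx":15,"dy":0,"dz":0,"wx":0,"wy":0,"wz":0,"fingers":1},
    {"dx":0,"dy":0,"dz":0,"wx":0,"wy":0,"wz":0,"fingers":1}
  ]
}}

```text
t: 14.15
tool_pos: [0.5346, 0.1924, 0.285]
tool_rot: [0.668, 0.745, 0.004, 0.005]
force: [-0.2, -0.8, -0.1]
finger_gap: 0.0002
```

```bash
cat >> h.py <<'E'
a=np.radians(6.3);C=np.array([.5572,.0066,0]);EX=np.array([np.cos(a),np.sin(a),0]);EY=np.array([-np.sin(a),np.cos(a),0])
def case(p): d=np.array(p)-C; return np.array([d@EX,d@EY,p[2]])
def w(x,y,z): return C+EX*x+EY*y+[0,0,z]
def st():
    s=bot.get_state(); print('t',round(s['t'],2),'case',(case(s['tool_pos'])*1000).round(1),'F',s['force'].round(1),'joints',s['joints'].round(2))
E
python3 -c "
from h import *
st(); plan(w(0,.185,.195),6.3,1)"
```

```text
t 14.15 case [ -2.1 187.2 285. ] F [-0.2 -0.8 -0.1] joints [-0.28  0.65 -0.24  1.45  0.18  1.04 -0.45]
from [0.5346 0.1924 0.285 ] err rot [ 0.012  0.002 -0.001]
[-2.  1. 90.] [ 0.012  0.002 -0.001]
```

Call:
{"method": "jog_arm", "body": {
  "targets": [
    {"dx":0,"dy":1,"dz":20,"wx":0.012,"wy":0,"wz":0,"fingers":1},
    {"dx":0,"dy":1,"dz":25,"wx":0,"wy":0,"wz":0,"fingers":1},
    {"dx":0,"dy":0,"dz":20,"wx":0,"wy":0,"wz":0,"fingers":1},
    {"dx":0,"dy":0,"dz":8,"wx":0,"wy":0,"wz":0,"fingers":1},
    {"dx":-8,"dy":0,"dz":0,"wx":0,"wy":0,"wz":0,"fingers":1},
    {"dx":-10,"dy":0,"dz":0,"wx":0,"wy":0,"wz":0,"fingers":1},
    {"dx":-8,"dy":0,"dz":0,"wx":0,"wy":0,"wz":0,"fingers":1},
    {"dx":-5,"dy":0,"dz":0,"wx":0,"wy":0,"wz":0,"fingers":1},
    {"dx":-5,"dy":0,"dz":0,"wx":0,"wy":0,"wz":0,"fingers":1},
    {"dx":-5,"dy":0,"dz":0,"wx":0,"wy":0,"wz":0,"fingers":1}
  ]
}}

```text
t: 15.4
tool_pos: [0.5431, 0.1424, 0.2098]
tool_rot: [0.67, 0.742, -0.001, 0.001]
force: [0.4, 2.1, 0.8]
finger_gap: -0.0001
```

```bash
python3 -c "
from h import *
st()"
```

```text
t 15.4 case [  0.9 136.5 209.8] F [0.4 2.1 0.8] joints [-0.19  0.73 -0.23  1.58  0.21  0.85 -0.41]
```

Call:
{"method": "jog_arm", "body": {
  "targets": [
    {"dx":-7,"dy":0,"dz":-2,"wx":0,"wy":0,"wz":0,"fingers":1},
    {"dx":-9,"dy":0,"dz":-3,"wx":0,"wy":0,"wz":0,"fingers":1},
    {"dx":-10,"dy":0,"dz":-3,"wx":0,"wy":0,"wz":0,"fingers":1},
    {"dx":-10,"dy":0,"dz":-3,"wx":0,"wy":0,"wz":0,"fingers":1},
    {"dx":-10,"dy":0,"dz":0,"wx":0,"wy":0,"wz":0,"fingers":1},
    {"dx":-10,"dy":0,"dz":0,"wx":0,"wy":0,"wz":0,"fingers":1},
    {"dx":-10,"dy":0,"dz":0,"wx":0,"wy":0,"wz":0,"fingers":1},
    {"dx":-8,"dy":0,"dz":1,"wx":0,"wy":0,"wz":0,"fingers":1},
    {"dx":-6,"dy":0,"dz":1,"wx":0,"wy":0,"wz":0,"fingers":1},
    {"dx":-3,"dy":0,"dz":0,"wx":0,"wy":0,"wz":0,"fingers":1}
  ]
}}

```text
t: 16.65
tool_pos: [0.5519, 0.0533, 0.2194]
tool_rot: [0.67, 0.742, -0.002, 0.001]
force: [-0.0, 0.6, 0.0]
finger_gap: 0.0002
```

```bash
python3 -c "
from h import *
st()"
```

```text
t 16.65 case [-2.000e-01  4.700e+01  2.194e+02] F [-0.   0.6  0. ] joints [-0.02  0.71 -0.25  1.59  0.22  0.86 -0.26]
```

Call:
{"method": "jog_arm", "body": {
  "targets": [
    {"dx":-10,"dy":0,"dz":4,"wx":0,"wy":0,"wz":0,"fingers":1},
    {"dx":-11,"dy":0,"dz":5,"wx":0,"wy":0,"wz":0,"fingers":1},
    {"dx":-11,"dy":0,"dz":7,"wx":0,"wy":0,"wz":0,"fingers":1},
    {"dx":-10,"dy":0,"dz":7,"wx":0,"wy":0,"wz":0,"fingers":1},
    {"dx":-10,"dy":0,"dz":7,"wx":0,"wy":0,"wz":0,"fingers":1},
    {"dx":-9,"dy":0,"dz":8,"wx":0,"wy":0,"wz":0,"fingers":1},
    {"dx":-8,"dy":0,"dz":9,"wx":0,"wy":0,"wz":0,"fingers":1},
    {"dx":-7,"dy":0,"dz":9,"wx":0,"wy":0,"wz":0,"fingers":1},
    {"dx":-5,"dy":0,"dz":7,"wx":0,"wy":0,"wz":0,"fingers":1},
    {"dx":-2,"dy":0,"dz":3,"wx":0,"wy":0,"wz":0,"fingers":1}
  ]
}}

```text
t: 17.9
tool_pos: [0.5607, -0.0357, 0.1486]
tool_rot: [0.671, 0.742, -0.002, 0.001]
force: [-0.9, 0.3, 0.6]
finger_gap: -0.0001
```

```bash
python3 -c "
from h import *
st();cv2.imwrite('pics/s7.png',capture('scene')[130:290,220:440].repeat(3,0).repeat(3,1))"
```

```text
t 17.9 case [ -1.2 -42.4 148.6] F [-0.9  0.3  0.6] joints [ 0.13  0.82 -0.24  1.64  0.28  0.71 -0.15]
```

View pics/s7.png

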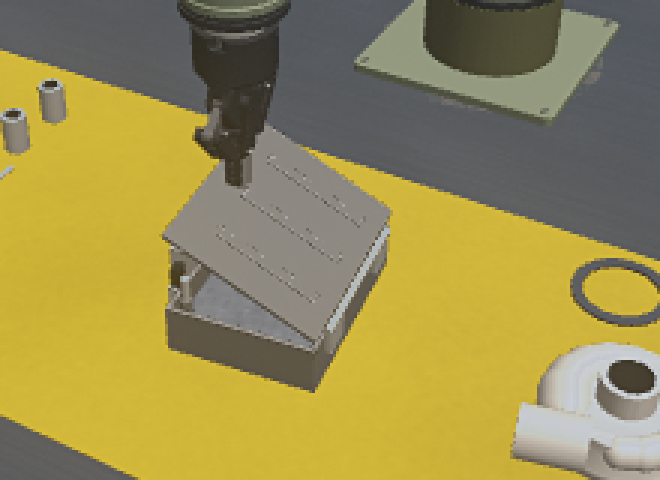

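The lid is following, with the fingers on its outer face at about 0.48 rad. Next I'll take it down to about 0.2 rad and then shift to the press point.

Call:
{"method": "jog_arm", "body": {
  "targets": [
    {"dx":-4,"dy":0,"dz":7,"wx":0,"wy":0,"wz":0,"fingers":1},
    {"dx":-4,"dy":0,"dz":9,"wx":0,"wy":0,"wz":0,"fingers":1},
    {"dx":-2,"dy":0,"dz":7,"wx":0,"wy":0,"wz":0,"fingers":1},
    {"dx":-1,"dy":0,"dz":5,"wx":0,"wy":0,"wz":0,"fingers":1},
    {"dx":0,"dy":0,"dz":2,"wx":0,"wy":0,"wz":0,"fingers":1},
    {"dx":0,"dy":0,"dz":-10,"wx":0,"wy":0,"wz":0,"fingers":1},
    {"dx":-10,"dy":0,"dz":-4,"wx":0,"wy":0,"wz":0,"fingers":1},
    {"dx":-12,"dy":0,"dz":0,"wx":0,"wy":0,"wz":0,"fingers":1},
    {"dx":-5,"dy":0,"dz":0,"wx":0,"wy":0,"wz":0,"fingers":1},
    {"dx":0,"dy":0,"dz":0,"wx":0,"wy":0,"wz":0,"fingers":1}
  ]
}}

```text
t: 19.2
tool_pos: [0.565, -0.0767, 0.1323]
tool_rot: [0.671, 0.742, -0.002, 0.002]
force: [-0.2, -0.1, 0.4]
finger_gap: -0.0001
```

```bash
python3 -c "
from h import *
st();plan(w(0,-.082,.115),6.3,1)"
```

```text
t 19.2 case [ -1.4 -83.7 132.3] F [-0.2 -0.1  0.4] joints [ 0.2   0.86 -0.24  1.63  0.3   0.69 -0.09]
from [ 0.565  -0.0767  0.1323] err rot [-0.     0.005 -0.009]
[ 1.7  1.4 17.3] [-0.     0.005 -0.009]
```

Call:
{"method": "jog_arm", "body": {
  "targets": [
    {"dx":1,"dy":1,"dz":4,"wx":0,"wy":0,"wz":-0.009,"fingers":1},
    {"dx":0.5,"dy":0.5,"dz":5,"wx":0,"wy":0,"wz":0,"fingers":1},
    {"dx":0,"dy":0,"dz":4,"wx":0,"wy":0,"wz":0,"fingers":1},
    {"dx":0,"dy":0,"dz":3,"wx":0,"wy":0,"wz":0,"fingers":1},
    {"dx":0,"dy":0,"dz":2,"wx":0,"wy":0,"wz":0,"fingers":1},
    {"dx":0,"dy":0,"dz":2,"wx":0,"wy":0,"wz":0,"fingers":1},
    {"dx":0,"dy":0,"dz":2,"wx":0,"wy":0,"wz":0,"fingers":1},
    {"dx":0,"dy":0,"dz":1.5,"wx":0,"wy":0,"wz":0,"fingers":1},
    {"dx":0,"dy":0,"dz":1,"wx":0,"wy":0,"wz":0,"fingers":1},
    {"dx":0,"dy":0,"dz":1,"wx":0,"wy":0,"wz":0,"fingers":1}
  ]
}}

```text
t: 20.45
tool_pos: [0.5664, -0.0744, 0.1049]
tool_rot: [0.667, 0.745, -0.002, 0.001]
force: [0.2, -1.6, 2.1]
finger_gap: -0.0
```

```bash
python3 -c "
from h import *
st()"
```

```text
t 20.45 case [  0.2 -81.5 104.9] F [ 0.2 -1.6  2.1] joints [ 0.19  0.9  -0.23  1.64  0.31  0.64 -0.1 ]
```

Call:
{"method": "jog_arm", "body": {
  "targets": [
    {"dx":0,"dy":0,"dz":1,"wx":0,"wy":0,"wz":0,"fingers":1},
    {"dx":0,"dy":0,"dz":1,"wx":0,"wy":0,"wz":0,"fingers":1},
    {"dx":0,"dy":0,"dz":1,"wx":0,"wy":0,"wz":0,"fingers":1},
    {"dx":0,"dy":0,"dz":1,"wx":0,"wy":0,"wz":0,"fingers":1},
    {"dx":0,"dy":0,"dz":1,"wx":0,"wy":0,"wz":0,"fingers":1},
    {"dx":0,"dy":0,"dz":0.5,"wx":0,"wy":0,"wz":0,"fingers":1},
    {"dx":0,"dy":0,"dz":0.5,"wx":0,"wy":0,"wz":0,"fingers":1},
    {"dx":0,"dy":0,"dz":0.5,"wx":0,"wy":0,"wz":0,"fingers":1},
    {"dx":0,"dy":0,"dz":0.5,"wx":0,"wy":0,"wz":0,"fingers":1},
    {"dx":0,"dy":0,"dz":0.5,"wx":0,"wy":0,"wz":0,"fingers":1}
  ]
}}

```text
t: 21.7
tool_pos: [0.5665, -0.0754, 0.0974]
tool_rot: [0.667, 0.745, -0.002, 0.002]
force: [-0.8, -2.6, 5.4]
finger_gap: 0.0001
```

```bash
python3 -c "
from h import *
st()"
```

```text
t 21.7 case [  0.3 -82.5  97.4] F [-0.8 -2.6  5.4] joints [ 0.19  0.91 -0.22  1.65  0.32  0.62 -0.1 ]
```

Call:
{"method": "jog_arm", "body": {
  "targets": [
    {"dx":0,"dy":0,"dz":0.5,"wx":0,"wy":0,"wz":0,"fingers":1},
    {"dx":0,"dy":0,"dz":0.5,"wx":0,"wy":0,"wz":0,"fingers":1},
    {"dx":0,"dy":0,"dz":0.5,"wx":0,"wy":0,"wz":0,"fingers":1},
    {"dx":0,"dy":0,"dz":0.5,"wx":0,"wy":0,"wz":0,"fingers":1},
    {"dx":0,"dy":0,"dz":0.4,"wx":0,"wy":0,"wz":0,"fingers":1},
    {"dx":0,"dy":0,"dz":0.4,"wx":0,"wy":0,"wz":0,"fingers":1},
    {"dx":0,"dy":0,"dz":0.4,"wx":0,"wy":0,"wz":0,"fingers":1},
    {"dx":0,"dy":0,"dz":0.4,"wx":0,"wy":0,"wz":0,"fingers":1},
    {"dx":0,"dy":0,"dz":0.4,"wx":0,"wy":0,"wz":0,"fingers":1},
    {"dx":0,"dy":0,"dz":0.4,"wx":0,"wy":0,"wz":0,"fingers":1}
  ]
}}

```text
t: 22.95
tool_pos: [0.5666, -0.0757, 0.0948]
tool_rot: [0.667, 0.745, -0.002, 0.003]
force: [-2.5, -2.4, 9.2]
finger_gap: 0.0001
```

```bash
python3 -c "
from h import *
st()"
```

```text
t 22.95 case [  0.3 -82.8  94.8] F [-2.5 -2.4  9.2] joints [ 0.19  0.91 -0.22  1.65  0.32  0.61 -0.11]
```

Call:
{"method": "jog_arm", "body": {
  "targets": [
    {"dx":0,"dy":0,"dz":0.6,"wx":0,"wy":0,"wz":0,"fingers":1},
    {"dx":0,"dy":0,"dz":0.6,"wx":0,"wy":0,"wz":0,"fingers":1},
    {"dx":0,"dy":0,"dz":0.6,"wx":0,"wy":0,"wz":0,"fingers":1},
    {"dx":0,"dy":0,"dz":0.6,"wx":0,"wy":0,"wz":0,"fingers":1},
    {"dx":0,"dy":0,"dz":0.6,"wx":0,"wy":0,"wz":0,"fingers":1},
    {"dx":0,"dy":0,"dz":0.6,"wx":0,"wy":0,"wz":0,"fingers":1},
    {"dx":0,"dy":0,"dz":0.6,"wx":0,"wy":0,"wz":0,"fingers":1},
    {"dx":0,"dy":0,"dz":0.6,"wx":0,"wy":0,"wz":0,"fingers":1},
    {"dx":0,"dy":0,"dz":0.6,"wx":0,"wy":0,"wz":0,"fingers":1},
    {"dx":0,"dy":0,"dz":0.6,"wx":0,"wy":0,"wz":0,"fingers":1}
  ]
}}

```text
t: 24.2
tool_pos: [0.5666, -0.076, 0.0916]
tool_rot: [0.667, 0.745, -0.002, 0.004]
force: [-4.5, -2.0, 10.8]
finger_gap: 0.0001
```

```bash
python3 -c "
from h import *
st()"
```

```text
t 24.2 case [  0.3 -83.1  91.6] F [-4.5 -2.  10.8] joints [ 0.18  0.92 -0.22  1.65  0.32  0.6  -0.11]
```

Call:
{"method": "jog_arm", "body": {
  "targets": [
    {"dx":0,"dy":-0.2,"dz":0.6,"wx":0,"wy":0,"wz":0,"fingers":1},
    {"dx":0,"dy":-0.2,"dz":0.6,"wx":0,"wy":0,"wz":0,"fingers":1},
    {"dx":0,"dy":-0.2,"dz":0.6,"wx":0,"wy":0,"wz":0,"fingers":1},
    {"dx":0,"dy":-0.1,"dz":0.6,"wx":0,"wy":0,"wz":0,"fingers":1},
    {"dx":0,"dy":0,"dz":0.6,"wx":0,"wy":0,"wz":0,"fingers":1},
    {"dx":0,"dy":0,"dz":0.6,"wx":0,"wy":0,"wz":0,"fingers":1},
    {"dx":0,"dy":0,"dz":0.5,"wx":0,"wy":0,"wz":0,"fingers":1},
    {"dx":0,"dy":0,"dz":0.5,"wx":0,"wy":0,"wz":0,"fingers":1},
    {"dx":0,"dy":0,"dz":0.5,"wx":0,"wy":0,"wz":0,"fingers":1},
    {"dx":0,"dy":0,"dz":0.5,"wx":0,"wy":0,"wz":0,"fingers":1}
  ]
}}

```text
t: 25.45
tool_pos: [0.5665, -0.0763, 0.0878]
tool_rot: [0.667, 0.745, -0.001, 0.005]
force: [-0.3, -2.1, 5.9]
finger_gap: -0.0002
```

```bash
python3 -c "
from h import *
st()"
```

```text
t 25.45 case [  0.2 -83.4  87.8] F [-0.3 -2.1  5.9] joints [ 0.18  0.92 -0.21  1.66  0.33  0.59 -0.11]
```

Call:
{"method": "jog_arm", "body": {
  "targets": [
    {"dx":0,"dy":0,"dz":0.4,"wx":0,"wy":0,"wz":0,"fingers":1},
    {"dx":0,"dy":0,"dz":0.4,"wx":0,"wy":0,"wz":0,"fingers":1},
    {"dx":0,"dy":0,"dz":0.4,"wx":0,"wy":0,"wz":0,"fingers":1},
    {"dx":0,"dy":0,"dz":0.4,"wx":0,"wy":0,"wz":0,"fingers":1},
    {"dx":0,"dy":0,"dz":0.4,"wx":0,"wy":0,"wz":0,"fingers":1},
    {"dx":0,"dy":0,"dz":0.4,"wx":0,"wy":0,"wz":0,"fingers":1},
    {"dx":0,"dy":0,"dz":0.4,"wx":0,"wy":0,"wz":0,"fingers":1},
    {"dx":0,"dy":0,"dz":0.4,"wx":0,"wy":0,"wz":0,"fingers":1},
    {"dx":0,"dy":0,"dz":0.4,"wx":0,"wy":0,"wz":0,"fingers":1},
    {"dx":0,"dy":0,"dz":0.4,"wx":0,"wy":0,"wz":0,"fingers":1}
  ]
}}

```text
t: 26.7
tool_pos: [0.5666, -0.0764, 0.0854]
tool_rot: [0.667, 0.745, -0.001, 0.006]
force: [-3.1, -1.6, 11.1]
finger_gap: 0.0001
```

```bash
python3 -c "
from h import *
st()"
```

```text
t 26.7 case [  0.2 -83.5  85.4] F [-3.1 -1.6 11.1] joints [ 0.18  0.93 -0.21  1.66  0.33  0.58 -0.11]
```

Call:
{"method": "jog_arm", "body": {
  "targets": [
    {"dx":0,"dy":-0.2,"dz":0.4,"wx":0,"wy":0,"wz":0,"fingers":1},
    {"dx":0,"dy":-0.2,"dz":0.4,"wx":0,"wy":0,"wz":0,"fingers":1},
    {"dx":0,"dy":-0.1,"dz":0.4,"wx":0,"wy":0,"wz":0,"fingers":1},
    {"dx":0,"dy":0,"dz":0.4,"wx":0,"wy":0,"wz":0,"fingers":1},
    {"dx":0,"dy":0,"dz":0.4,"wx":0,"wy":0,"wz":0,"fingers":1},
    {"dx":0,"dy":0,"dz":0.4,"wx":0,"wy":0,"wz":0,"fingers":1},
    {"dx":0,"dy":0,"dz":0.4,"wx":0,"wy":0,"wz":0,"fingers":1},
    {"dx":0,"dy":0,"dz":0.4,"wx":0,"wy":0,"wz":0,"fingers":1},
    {"dx":0,"dy":0,"dz":0.4,"wx":0,"wy":0,"wz":0,"fingers":1},
    {"dx":0,"dy":0,"dz":0.4,"wx":0,"wy":0,"wz":0,"fingers":1}
  ]
}}

```text
t: 27.95
tool_pos: [0.5666, -0.0764, 0.085]
tool_rot: [0.667, 0.745, -0.001, 0.007]
force: [-2.7, -1.7, 12.9]
finger_gap: 0.0
```

```bash
python3 -c "
from h import *
st()"
```

```text
t 27.95 case [  0.2 -83.5  85. ] F [-2.7 -1.7 12.9] joints [ 0.18  0.93 -0.21  1.66  0.33  0.58 -0.12]
```

Call:
{"method": "jog_arm", "body": {
  "targets": [
    {"dx":0,"dy":-0.1,"dz":0.55,"wx":0,"wy":0,"wz":0,"fingers":1},
    {"dx":0,"dy":-0.1,"dz":0.55,"wx":0,"wy":0,"wz":0,"fingers":1},
    {"dx":0,"dy":-0.1,"dz":0.55,"wx":0,"wy":0,"wz":0,"fingers":1},
    {"dx":0,"dy":0,"dz":0.55,"wx":0,"wy":0,"wz":0,"fingers":1},
    {"dx":0,"dy":0,"dz":0.55,"wx":0,"wy":0,"wz":0,"fingers":1},
    {"dx":0,"dy":0,"dz":0.55,"wx":0,"wy":0,"wz":0,"fingers":1},
    {"dx":0,"dy":0,"dz":0.55,"wx":0,"wy":0,"wz":0,"fingers":1},
    {"dx":0,"dy":0,"dz":0.55,"wx":0,"wy":0,"wz":0,"fingers":1},
    {"dx":0,"dy":0,"dz":0.55,"wx":0,"wy":0,"wz":0,"fingers":1},
    {"dx":0,"dy":0,"dz":0.55,"wx":0,"wy":0,"wz":0,"fingers":1}
  ]
}}

```text
t: 29.2
tool_pos: [0.5665, -0.0764, 0.0846]
tool_rot: [0.668, 0.745, -0.0, 0.008]
force: [-4.4, -2.8, 16.7]
finger_gap: 0.0001
```

```bash
python3 -c "
from h import *
st()"
```

```text
t 29.2 case [  0.2 -83.5  84.6] F [-4.4 -2.8 16.7] joints [ 0.18  0.93 -0.21  1.67  0.33  0.57 -0.12]
```

Call:
{"method": "jog_arm", "body": {
  "targets": [
    {"dx":0,"dy":0,"dz":0.6,"wx":0,"wy":0,"wz":0,"fingers":1},
    {"dx":0,"dy":0,"dz":0.6,"wx":0,"wy":0,"wz":0,"fingers":1},
    {"dx":0,"dy":0,"dz":0.6,"wx":0,"wy":0,"wz":0,"fingers":1},
    {"dx":0,"dy":0,"dz":-1,"wx":0,"wy":0,"wz":0,"fingers":1},
    {"dx":0,"dy":0,"dz":-2,"wx":0,"wy":0,"wz":0,"fingers":1},
    {"dx":0,"dy":0,"dz":-4,"wx":0,"wy":0,"wz":0,"fingers":1},
    {"dx":0,"dy":0,"dz":-10,"wx":0,"wy":0,"wz":0,"fingers":1},
    {"dx":0,"dy":0,"dz":-25,"wx":0,"wy":0,"wz":0,"fingers":1},
    {"dx":0,"dy":0,"dz":-40,"wx":0,"wy":0,"wz":0,"fingers":1},
    {"dx":0,"dy":0,"dz":-40,"wx":0,"wy":0,"wz":0,"fingers":1}
  ]
}}

```text
t: 30.45
tool_pos: [0.5638, -0.0735, 0.2095]
tool_rot: [0.667, 0.745, -0.001, 0.006]
force: [-0.1, 0.3, 0.1]
finger_gap: 0.0
```

```bash
python3 -c "
from h import *
st();a=capture('scene')[130:290,220:440].repeat(2,0).repeat(2,1);capture('wrist');b=capture('wrist');cv2.imwrite('pics/w8.png',np.hstack([cv2.resize(a,(400,300)),cv2.resize(b,(400,300))]))
c=calibration('wrist')
for th in(0,.14):
  print(th,[proj(c,w(x,.075-.166*np.cos(th),.063+.166*np.sin(th)+.006)).round(1) for x in(-.102,.102)])"
```

```text
t 30.45 case [ -2.2 -80.3 209.5] F [-0.1  0.3  0.1] joints [ 0.21  0.74 -0.28  1.56  0.26  0.86 -0.06]
0 [array([200.5, 202.1]), array([440.3, 201.1])]
0.14 [array([190.2, 208.9]), array([451. , 207.9])]
```

View pics/w8.png

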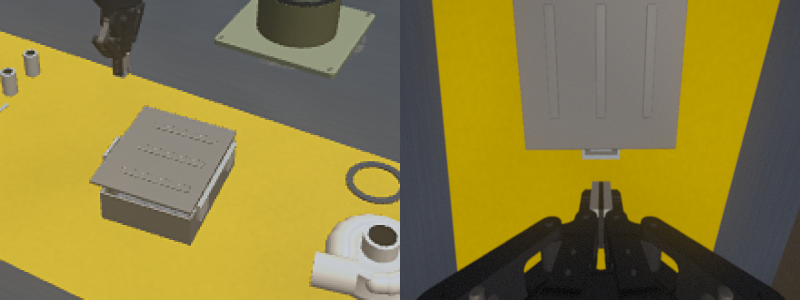

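The lid's free edge spans about 200 to 443 px in the full-size wrist image (243 px). I'd expect 240 px if it is shut and 261 px if it had sprung back to 0.14, so it is latched and holding with the robot clear. Handing in.

```bash
python3 -c "
from h import *
st();print(bot.sign_off())"
```

```text
t 30.6 case [ -1.4 -80.6 209.8] F [ 0.8 -0.3 -0.4] joints [ 0.21  0.74 -0.28  1.57  0.26  0.86 -0.06]
the job is handed in; nothing more can be done
None
```

The sleeve is in the case's pocket and the lid is latched shut. I handed the job in at t = 30.6 s with the robot clear of everything.

- **Sleeve:** I took the leftmost of the three lookalikes and lowered it upright into the pocket. The check image showed its top within about 2 px of where a seated sleeve should appear. I did not look again after closing the lid, which hides it.
- **Lid:** I swung it shut from behind with closed fingers, then pressed at the free edge. The vertical force rose to about 11 N, sagged to 5.9 N, then climbed about 7 N/mm to 16.7 N (17.5 N total). That fits the catch clicking and the lid then sitting on its stops. A last short push, which I estimate at under 20 N, was not read while it happened.
- **Last check:** With the robot clear, the lid's edge measured about 243 px wide in the wrist view. I'd expect about 240 px if shut and 261 px if it had sprung back, so it is holding.
- **Bystanders:** The arm never went near the turbocharger housing or the flange ring. The screwdriver's tip was a few centimetres from the grasp and the gripper never reached it. I did not measure any of the three again at the end.
- **Disagreements:** One move call was refused because rows were missing fields; nothing moved. The top and wrist cameras differed by about 2.5 mm on the pocket's position, and I went with the closer wrist view.

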